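# Fit the red filter cell to the bench safelight and hold it home

### The job

The bench safelight lies on its back, open, and the next film needs red light: take the red filter cell by its knurled collar, set it glass up over the lamp's sprung nose, and turn it until the keyways hidden inside drop over the lamp's three pins. Then press it down against the spring until the collar sits flush on the lamp's face, firmly but without forcing it, and finish while still holding it pressed home, so that I can do up the clamp screw. Leave the amber cell, the timer, the loupe and the film cassette where they are.

Things in the scene. Friction and masses are not known exactly. Their poses are not given: they have to be found in the camera images.
- red_cell: The filter cell to fit, loose, about 110 g: a round aluminium collar, 56 mm in diameter, 34 mm tall, with straight knurling round its side and a deep red glass in its top, standing glass up. Origin: centre of its underside; z up through the glass. Hollow below: a bore 41 mm across and 17 mm deep with three keyways.
- red_keyways (a point): On the red cell's axis, 8 mm above its underside: the roof of the three keyways, each 10 mm wide, cut into the bore from the underside, 120 degrees apart. They cannot be seen from above or the side, and nothing outside (nor the x and y axes given here) tells which way they face: they are found by turning.
- amber_cell: A second cell of the same shape and size with a yellow-orange glass, loose, not needed now; leave it. Origin: centre of its underside.
- lamp_neck: Origin: centre of the lamp's face, the flat upper end, 72 mm across, 78 mm above the worktop, of the neck of a grey ribbed lamp 112 mm in diameter, fixed to the worktop. z up along the lamp's axis. A dark yoke is folded round the far side, 95 mm from the axis and low; a small brass clamp screw stands out of the neck to 61 mm from the axis, below the face.
- lamp_seat: Origin: centre of the top of the lamp's sprung brass seat ring, 50 mm across. At rest it stands 6 mm above the face; it can be pressed 7.8 mm straight down. Its spring pushes back with 2.8 N at rest and 0.7 N more per mm (7 N when level with the face). It carries three round-tipped pins, 4.4 mm thick, standing 6.5 mm above it, on a 44 mm circle, 120 degrees apart.
- nose_tip (a point): Top centre of the nose, an aluminium spigot with white end, fixed on the seat: 38 mm across, 15 mm high above the seat, the top 5 mm a cone that guides a cell on. A cell set over it first rides on the pin tips, its underside 12.5 mm above the face with the seat up; it stays there if let go. So pressed down it stops about 4.7 mm above the face.
- pin_tips (a point): On the lamp's axis, level with the pin tips, 6.5 mm above the seat. Press the riding cell down a few mm and turn it, either way, at most 120 degrees, over one or more grips: when the pins enter the keyways the seat springs back up and the push on the cell falls away. Only then can the cell go home, its underside on the lamp's face.
- stop_clock: White countdown timer, 44x66x69 mm, loose, beyond the lamp; leave it. Origin: centre of its underside.
- loupe: Black focusing loupe, 46 mm in diameter, 58 mm tall, loose; leave it. Origin: centre of its underside.
- cassette_2: Small dark film cassette, 25x28x51 mm, standing on end at the left, loose; leave it. Origin: centre of its underside.
Things that resemble listed ones, but are neither listed nor needed, are in the scene too. Leave any blue, green or pink look-alike of the red_cell alone.

How it is judged:
At the end, for the whole second after the job is handed in: The red cell is home, glass up: underside within 1.8 mm of the lamp's face, centred within 3.5 mm, upright within 0.06 rad, at rest, pressing on the seat with over 4 N and on the face with under 45 N, the robot's fingers still on it with over 4 N (horizontal distance between red_cell and lamp_neck below 0.0035 m and z of red_cell in the frame of lamp_neck between -0.003 and 0.0018 m and angle between red_cell's own z axis and vertical below 0.06 rad and contact force between red_cell and lamp_seat above 4 N and contact force between red_cell and lamp_neck below 45 N and contact force between the fingers and red_cell above 4 N and linear speed of red_cell below 0.01 m/s); the arm keeps its last pose, push and grip.
It fails at once if the amber cell is pushed more than 3 cm from its place (distance of amber_cell from where it was at the start of the episode above 0.03 m).
It fails at once if the timer is pushed more than 3 cm from its place (distance of stop_clock from where it was at the start of the episode above 0.03 m).
It fails at once if the loupe is pushed more than 3 cm from its place (distance of loupe from where it was at the start of the episode above 0.03 m).
It fails at once if the film cassette is pushed more than 3 cm from its place (distance of cassette_2 from where it was at the start of the episode above 0.03 m).
It fails at once if the cell is forced onto the lamp's face with more than 60 N (contact force between red_cell and lamp_neck above 60 N).
It also fails if it takes over 58 s, if anything falls off the work surface, if the arm or the gripper's body presses on something with over 40 N, if the wrist force passes 120 N, or if a joint passes its speed limit or range.

### The arm

A 7-joint arm with a two-finger parallel gripper is mounted at the origin on the work surface; the furniture and walls round the work are solid. World frame = base frame: x ahead of the robot, y to its left, z up, the work surface at z = 0. Lengths are in m, angles in rad, forces in N, time in s.
With the tool pointing down it reaches from about 0.425 to 0.925 m from the base axis. Payload 6.8 kg.
Tool frame: the origin (TCP) lies between the finger pads; the fingertips stand r.tip_extent ahead of it and the grasp point (between the pads) lies 5 mm behind it (r.tip_extent is the distance from the TCP to the fingertips, in m); y points along the fingers, x is the direction in which the jaws open and shut, and the axes are right-handed (so a half turn about y gives the same grasp; the last joint's range is limited). The gripper opens to 85 mm and grips with 20 to 120 N. Pads are 22 mm wide; open, the fingers measure 114 mm over their backs; the gripper's body (76 mm by 85 mm) begins 54 mm behind the grasp point. The pads swing forward as they close: fully open they stand 13 mm farther back than shut.
Start: joints at [1.085, 0.477, 0.022, 1.555, -0.011, 1.109, -0.083], TCP at [0.249, -0.627, 0.214] pointing down, gripper open.
Joint ranges: [-2.96, 2.96], [-0.34, 2.1], [-1.41, 1.46], [0.24, 2.44], [-1.37, 4.51], [0.17, 1.92], [-2.96, 2.96]. Speed limits (rad/s): [2.39, 2.39, 3.14, 3.14, 3.14, 3.14, 3.14].

### API

Orientations are given as a rotation vector (axis times angle).
In Python, from bench import r gives the robot as it stands.
- The arm moves only by the tool send_rows, never from a script. Its argument "plan" is a list of rows, each a list of 5 numbers: the shift along the tool's x, y, z in cm, then the turn about the tool's y in degrees, then the opening, from 0 (shut) to 1 (fully open). In form: [[dx, dy, dz, spin, grip], ...]. A call has 1 to 12 rows; each row shifts and turns the commanded pose from where the row before left it, along the tool's axes as they then stand; what a row does not reach is not made up. A row lasts 1/8 s, in which the tool goes at most 62.5 mm and 10.7 degrees, less where a joint would pass 70% of its speed; a pose out of reach is approached as far as the arm can. A call is refused whole if a number of a shift passes 6.25 or a number of a turn 10.7, either way. A call with a gripper value outside its range is refused whole. The fingers move at their own pace and stop on an object; "force" is the grip in N (left out, the last holds). Time passes only in rows, so rows that do not move let the fingers close. It gives the time, the measured TCP pose, the force and the opening at its end, in the units of the state.
- r.get_obs(): the state, without advancing time (a new reading comes with each control period).
- r.grab_frame(name): name is "side" or "top" or "wrist"; returns a dict with "image" (420x560x3 uint8, red, green, blue), "camera_matrix" (3x3 intrinsics, pixels), "D" ([k1, k2, p1, p2, k3] as OpenCV has them; the pictures are not rectified), "cam_to_world" (4x4, takes a point from camera to world coordinates). Camera axes: x right, y down, z forward; pixel columns grow to the right and rows downward; lengths in m; the calibration is good to about 2 mm. A picture is of the moment at which its call begins. There is no depth.
- r.hand_in(): hands the job in, once; it reports no verdict.
Trained networks look in the newest picture that a camera, given by its name, has taken for a name from the list of things; names that differ only in an ending like _2 or _b are one class to them, and where a whole thing is asked for, a point or a joint stands for the part that bears it (a point fixed in the world has none). Each returns a list of dicts, best first, with "p" (0 to 1); they miss things now and then, are a little off and sometimes report something else, mostly with a low value. They report only what shows in the picture. A call takes as long as a camera call. They do not tell look-alikes from the thing itself.
- r.recognise(camera, target): "rect" ([left, top, right, bottom] in pixels, round what is visible of it).
The state is a dict: "clock": time; "joints": joint angles; "qvel": joint speeds; "tau": joint torques, N m; "tcp_pos": TCP position; "orientation": TCP orientation; "contact_force": force on the tool from outside, world axes, zero at the start; "moment": the same for the moment, N m; "grip_width": finger opening in m.
Only numpy, scipy, OpenCV 4.12 (cv2) and the standard library are available. Lean on these libraries where they do the work, as an engineer would, in place of code of your own. Each camera call takes 0.05 s, during which the arm holds its last target.

## Working session

There is one attempt and no reset: what is moved stays moved. The work goes in short steps, Python scripts to look and compute and a tool call to move; the robot and the scene stay as the last step left them, time stands still between calls to the robot, and variables do not carry over. Pictures are saved under pics/ and viewed, and the job is handed in when it is done.

Besides the shell and the picture viewer there is one more tool, called after "Emit:" by a JSON object that holds its "fn" and its "kwargs". send_rows: Moves the arm, as the interface text tells. Its arguments: {"type":"object","properties":{"plan":{"type":"array","items":{"type":"array","items":{"type":"number"}}},"force":{"type":"number"}},"required":["plan"]}

```bash
ls; mkdir -p pics
python3 - <<'E'
from bench import r
import cv2,numpy as np
o=r.get_obs(); print(o, r.tip_extent)
for n in("side","top","wrist"):
    f=r.grab_frame(n); cv2.imwrite(f"pics/a_{n}.png",f["image"][:,:,::-1]); print(n,np.round(f["camera_matrix"],1).tolist(),f["D"],np.round(f["cam_to_world"],3).tolist())
    for t in("red_cell","lamp_neck","lamp_seat","nose_tip","amber_cell","stop_clock","loupe","cassette_2"):
        print(t,[(np.round(d["rect"]).tolist(),round(d["p"],2)) for d in r.recognise(n,t)[:5]])
E
```

```text
pics
{'clock': 0.0, 'joints': array([ 1.0849233 ,  0.47780074,  0.02235038,  1.55644892, -0.01152845,
        1.10929074, -0.08312363]), 'qvel': array([-5.46397633e-04,  2.44924167e-05,  2.39980902e-04, -9.37005302e-04,
        2.14176542e-03,  1.22415128e-04,  1.36099458e-03]), 'tau': array([-9.32926099e-06, -5.96441674e+01,  1.60841670e+00, -2.81189561e+01,
        1.27169615e-02,  9.37143923e-03,  2.29093740e-05]), 'tcp_pos': array([ 0.24873161, -0.62683268,  0.21252658]), 'orientation': array([-1.36360773,  0.92776199, -0.92517775]), 'contact_force': array([0.33113234, 0.02914871, 0.23913612]), 'moment': array([ 0.01356379, -0.04547893,  0.03311399]), 'grip_width': 0.08523436707803975} 0.014
side [[487.5, 0.0, 285.9], [0.0, 487.5, 212.5], [0.0, 0.0, 1.0]] [0.00585927 0.         0.         0.         0.        ] [[-0.526, 0.56, -0.64, 1.254], [0.851, 0.357, -0.386, 0.524], [0.012, -0.747, -0.664, 0.847], [0.0, 0.0, 0.0, 1.0]]
red_cell [([302.0, 258.0, 324.0, 283.0], 0.97), ([355.0, 193.0, 380.0, 216.0], 0.78), ([250.0, 280.0, 278.0, 307.0], 0.75), ([266.0, 238.0, 290.0, 265.0], 0.
[... 731 characters left out ...]
6.0], 0.65)]
lamp_neck []
lamp_seat [([338.0, 213.0, 357.0, 236.0], 0.63)]
nose_tip [([338.0, 214.0, 358.0, 236.0], 0.81)]
amber_cell [([247.0, 245.0, 267.0, 269.0], 0.89)]
stop_clock [([334.0, 117.0, 356.0, 143.0], 0.59)]
loupe [([287.0, 135.0, 305.0, 159.0], 0.62)]
cassette_2 [([184.0, 259.0, 198.0, 270.0], 0.67), ([228.0, 194.0, 252.0, 214.0], 0.38)]
wrist [[372.1, 0.0, 279.0], [0.0, 372.1, 211.1], [0.0, 0.0, 1.0]] [-0.04665557  0.          0.          0.          0.        ] [[0.369, -0.897, -0.242, 0.31], [-0.929, -0.356, -0.096, -0.605], [0.0, 0.26, -0.966, 0.373], [0.0, 0.0, 0.0, 1.0]]
red_cell []
lamp_neck []
lamp_seat []
nose_tip []
amber_cell []
stop_clock []
loupe []
cassette_2 []
```

View pics/a_top.png

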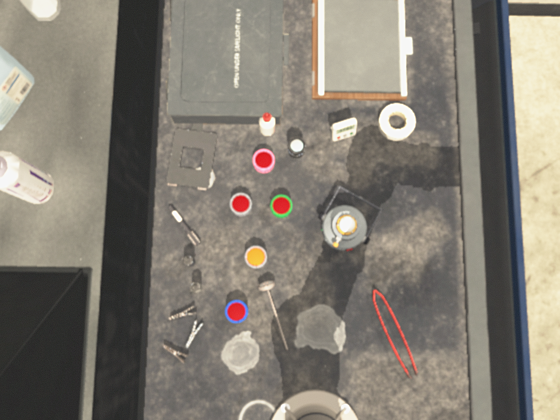

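View pics/a_side.png

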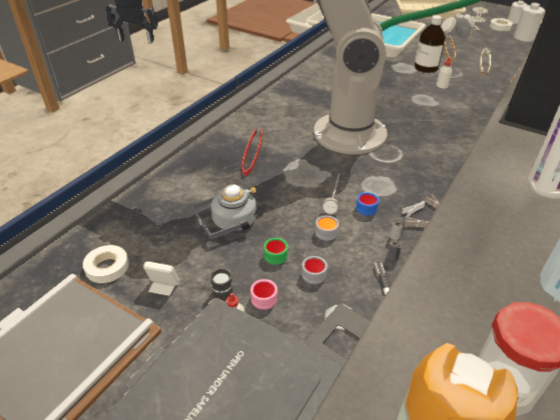

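Run:
```python
import cv2
a=cv2.imread("pics/a_top.png")[110:330,170:400]; b=cv2.imread("pics/a_side.png")[150:330,130:420]
cv2.imwrite("pics/c_top.png",cv2.resize(a,None,fx=2.7,fy=2.7,interpolation=cv2.INTER_CUBIC))
cv2.imwrite("pics/c_side.png",cv2.resize(b,None,fx=2.7,fy=2.7,interpolation=cv2.INTER_CUBIC))
```

```text
(no output)
```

View pics/c_top.png

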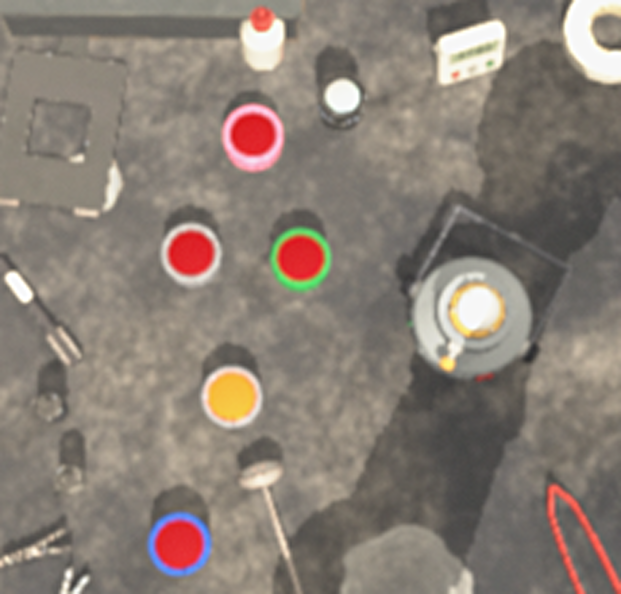

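View pics/c_side.png

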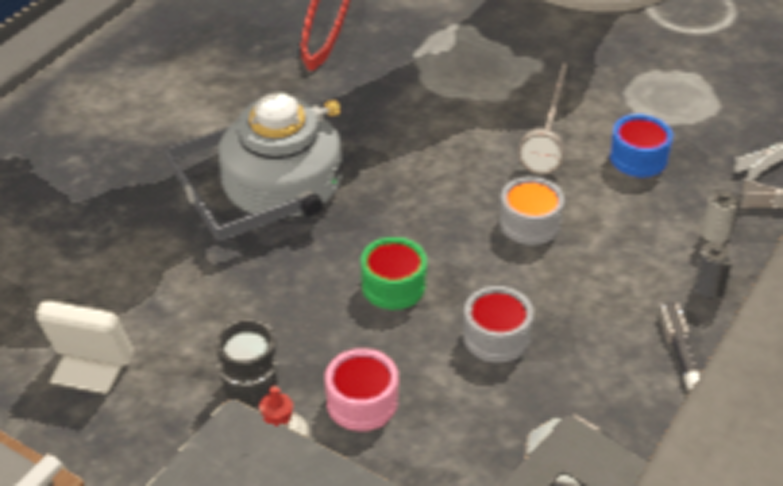

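```bash
cat > h.py <<'E'
from bench import r
import cv2,numpy as np
from scipy.spatial.transform import Rotation as R
def ray(f,px):
    u=cv2.undistortPoints(np.array([[px]],float),f["camera_matrix"],f["D"])[0,0]
    T=f["cam_to_world"]; return T[:3,3],T[:3,:3]@np.array([*u,1.])
def onz(f,px,z):
    c,d=ray(f,px); return c+d*(z-c[2])/d[2]
def tri(fs,pxs):
    A=np.zeros((3,3));b=np.zeros(3)
    for f,p in zip(fs,pxs):
        c,d=ray(f,p);d=d/np.linalg.norm(d);M=np.eye(3)-np.outer(d,d);A+=M;b+=M@c
    return np.linalg.solve(A,b)
def proj(f,P):
    T=np.linalg.inv(f["cam_to_world"]);return cv2.projectPoints(np.array([P],float),cv2.Rodrigues(T[:3,:3])[0],T[:3,3],f["camera_matrix"],f["D"])[0][0,0]
def reds(f,lo=0):
    h=cv2.cvtColor(f["image"],cv2.COLOR_RGB2HSV);m=((h[...,0]<8)|(h[...,0]>172))&(h[...,1]>170)&(h[...,2]>90)
    n,l,s,c=cv2.connectedComponentsWithStats(m.astype(np.uint8));return [(np.round(c[i],2).tolist(),s[i].tolist()) for i in range(1,n) if s[i,4]>80]
def st():
    o=r.get_obs();M=R.from_rotvec(o["orientation"]).as_matrix()
    print("t",round(o["clock"],2),"tcp",np.round(o["tcp_pos"],4),"F",np.round(o["contact_force"],1),"M",np.round(o["moment"],2),"w",round(o["grip_width"],4),"q",np.round(o["joints"],2).tolist());print("x",np.round(M[:,0],3),"y",np.round(M[:,1],3),"z",np.round(M[:,2],3));return o,M
E
python3 - <<'E'
from h import *
T=r.grab_frame("top");S=r.grab_frame("side")
print(reds(T));print(reds(S));st()
for n,f in(("t",T),("s",S)):
    h=cv2.cvtColor(f["image"],cv2.COLOR_RGB2HSV)
    # white nose
    x0,y0,x1,y1=(330,205,365,245) if n=="t" else (210,175,260,210)
    sub=h[y0:y1,x0:x1];m=((sub[...,1]<40)&(sub[...,2]>235)).astype(np.uint8)
    k,l,s,c=cv2.connectedComponentsWithStats(m);print(n,[(c[i]+[x0,y0],s[i].tolist()) for i in range(1,k) if s[i,4]>10])
E
```

```text
[([263.25, 159.35], [256, 152, 16, 15, 188]), ([240.23, 203.3], [233, 196, 16, 15, 190]), ([280.93, 205.1], [273, 198, 17, 15, 205]), ([235.93, 311.21], [228, 303, 17, 17, 224])]
[([367.49, 199.05], [360, 195, 16, 9, 116]), ([275.37, 246.32], [267, 241, 18, 12, 177]), ([314.13, 265.09], [305, 259, 19, 13, 197]), ([263.43, 289.38], [254, 282, 20, 15, 242]), ([520.65, 353.14], [493, 315, 67, 56, 671])]
t 1.45 tcp [ 0.249  -0.6274  0.2135] F [-0.5 -0.5 -0.8] M [ 0.02 -0.02 -0.04] w 0.0853 q [1.08, 0.48, 0.02, 1.56, -0.01, 1.11, -0.08]
x [ 0.369 -0.929  0.   ] y [ 0. -0. -1.] z [0.929 0.369 0.   ]
t [(array([334.4       , 220.46666667]), [3, 11, 5, 10, 15]), (array([346.34269663, 223.62921348]), [9, 12, 16, 15, 178]), (array([337.66666667, 239.        ]), [7, 32, 3, 6, 12])]
s [(array([232.69736842, 188.98684211]), [16, 10, 14, 8, 76])]
```

Run:
```python
from h import *
T=r.grab_frame("top");S=r.grab_frame("side")
print("cell tri",tri([T,S],[(240.23,203.3),(314.13,265.09)]),onz(T,(240.23,203.3),.033),onz(S,(314.13,265.09),.033))
print("nose",tri([T,S],[(346.34,223.6),(232.7,189)]),onz(T,(346.34,223.6),.099),onz(S,(232.7,189),.099))
for n,a,b in(("green",(280.93,205.1),(275.37,246.32)),("pink",(263.25,159.35),(263.43,289.38)),("amber",(256.5,257.5),(327,225))): print(n,tri([T,S],[a,b]))
for n,p in(("loupe",(296,147)),("clock",(345,130)),("cass",(191,265)),("dev_spoon",(267,286))): print(n,onz(T,p,.05))
```

```text
cell tri [0.58497215 0.19578364 0.03037996] [0.58459623 0.19534148 0.033     ] [0.58700023 0.19710493 0.033     ]
nose [ 0.52526519 -0.07110319  0.09398122] [ 0.52496461 -0.07121941  0.099     ] [ 0.52984377 -0.06623446  0.099     ]
green [0.58174943 0.0898928  0.0299563 ]
pink [0.70394751 0.13797078 0.03010977]
amber [0.44445101 0.15241773 0.02147118]
loupe [0.73315429 0.05224806 0.05      ]
clock [ 0.78143417 -0.07621616  0.05      ]
cass [0.42149655 0.31421544 0.05      ]
dev_spoon [0.37163624 0.12208073 0.05      ]
```

Emit:
{"fn": "send_rows", "kwargs": {"plan": [[-3.6,0,3.4,0,1],[-3.6,0,3.4,0,1],[-3.6,0,3.4,0,1],[-3.6,0,3.4,0,1],[-3.6,0,3.4,0,1],[-3.6,0,3.4,0,1],[-3.6,0,3.4,0,1],[-3.6,0,3.4,0,1],[-3.6,0,3.4,0,1],[-3.6,0,3.4,0,1],[-3.6,0,3.4,0,1],[-3.6,0,3.4,0,1]]}}

```text
clock: 3.05
tcp_pos: [0.4694, -0.074, 0.2139]
orientation: [-1.364, 0.926, -0.928]
contact_force: [0.3, -0.4, -0.1]
grip_width: 0.0853
```

Emit:
{"fn": "send_rows", "kwargs": {"plan": [[-3.6,0,3.4,0,1],[-3.6,0,3.4,0,1],[-3.6,0,3.4,0,1],[-3.6,0,3.4,0,1],[-3.6,0,3.4,0,1],[-2.9,0,3.4,0,1],[0,0,0,-10,1],[0,0,0,-10,1],[0,0,0,-10,1],[0,0,0,-10,1],[0,0,0,-10,1],[0,0,0,-10,1]]}}

```text
clock: 4.55
tcp_pos: [0.5815, 0.1939, 0.2136]
orientation: [-1.568, 0.11, -0.11]
contact_force: [0.9, -0.3, -0.4]
grip_width: 0.0852
```

Run:
```python
from h import *
f=r.grab_frame("wrist");cv2.imwrite("pics/b_wrist.png",f["image"][:,:,::-1]);o,M=st()
print(reds(f));
for c,s in reds(f): print(onz(f,c,.033))
```

```text
t 4.6 tcp [0.5815 0.1938 0.2134] F [ 0.3 -0.5 -0.3] M [-0.04 -0.01  0.02] w 0.0853 q [0.07, 0.45, -0.66, 1.68, 0.3, 1.12, -0.81]
x [ 0.991 -0.134  0.   ] y [-0. -0. -1.] z [ 0.134  0.991 -0.   ]
[([282.67, 180.69], [259, 157, 48, 48, 1826]), ([10.48, 217.96], [0, 194, 25, 45, 903]), ([412.3, 222.34], [390, 200, 46, 45, 1603]), ([293.81, 283.71], [272, 264, 45, 41, 1441])]
[0.5849892  0.19532337 0.033     ]
[0.31670284 0.19664651 0.033     ]
[0.70277129 0.1379508  0.033     ]
[0.58170816 0.09025831 0.033     ]
```

View pics/b_wrist.png

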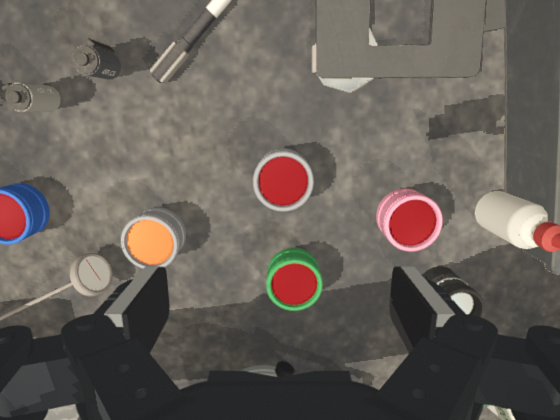

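Emit:
{"fn": "send_rows", "kwargs": {"plan": [[0.3,3.5,0.2,0,1],[0,3.5,0,0,1],[0,3.5,0,0,1],[0,3.5,0,0,1],[0,3.0,0,0,1],[0,1.5,0,0,1],[0,1.2,0,0,1],[0,0,0,0,1]], "force": 60}}

```text
clock: 5.6
tcp_pos: [0.5847, 0.1957, 0.0164]
orientation: [-1.568, 0.115, -0.115]
contact_force: [-0.2, 0.1, -0.0]
grip_width: 0.0853
```

Run:
```python
from h import *
f=r.grab_frame("wrist");cv2.imwrite("pics/d_wrist.png",f["image"][:,:,::-1]);o,M=st()
for c,s in reds(f): print(onz(f,c,.033))
S=r.grab_frame("side")["image"][200:320,240:400,::-1];cv2.imwrite("pics/d_side.png",cv2.resize(S,None,fx=4,fy=4,interpolation=cv2.INTER_CUBIC))
```

```text
t 5.65 tcp [0.5851 0.1958 0.017 ] F [-0.4  0.2  0.6] M [ 0.06 -0.01  0.02] w 0.0854 q [-0.02, 0.69, -0.55, 1.81, 0.49, 0.78, -0.97]
x [ 0.989 -0.146  0.001] y [ 0.001  0.    -1.   ] z [0.146 0.989 0.   ]
[0.58544431 0.19679512 0.033     ]
[0.69615008 0.15389412 0.033     ]
```

View pics/d_wrist.png

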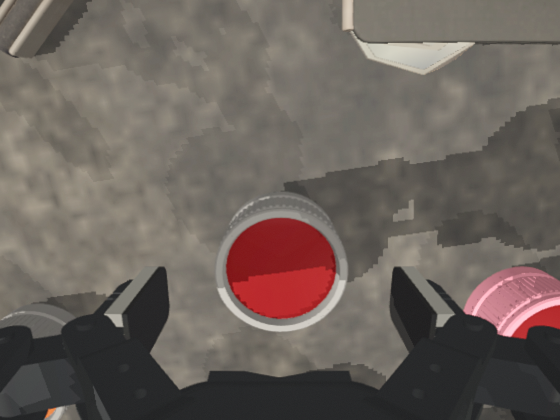

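View pics/d_side.png

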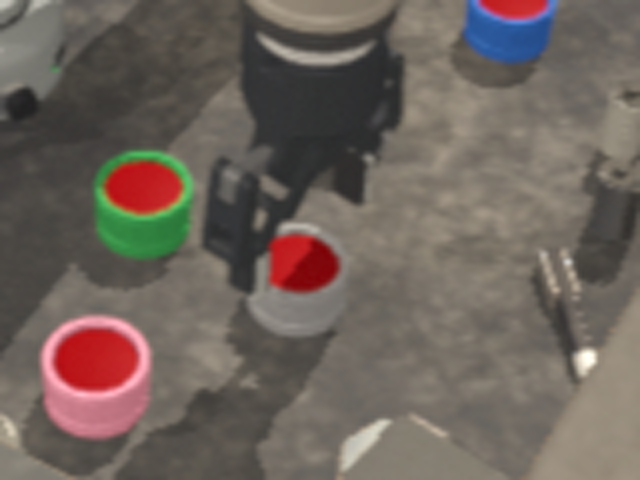

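Emit:
{"fn": "send_rows", "kwargs": {"plan": [[0,0,0.1,0,0.6],[0,0,0,0,0.5],[0,0,0,0,0.3],[0,0,0,0,0],[0,0,0,0,0],[0,0,0,0,0],[0,0,0,0,0]], "force": 60}}

```text
clock: 6.58
tcp_pos: [0.5848, 0.1966, 0.0165]
orientation: [-1.568, 0.115, -0.114]
contact_force: [-0.0, -0.2, 0.0]
grip_width: -0.0002
```

Emit:
{"fn": "send_rows", "kwargs": {"plan": [[0,-1.0,0,0,0],[0,-2.5,0,0,0],[0,-2.5,0,0,0],[0,-3.0,0,0,0],[0,-4.0,0,0,0],[0,-3.0,0,0,0],[0,0,0,0,0]]}}

```text
clock: 7.45
tcp_pos: [0.5864, 0.1977, 0.18]
orientation: [-1.565, 0.11, -0.119]
contact_force: [-0.2, 0.3, 0.1]
grip_width: 0.0001
```

Run:
```python
from h import *
f=r.grab_frame("wrist");cv2.imwrite("pics/e_wrist.png",f["image"][:,:,::-1]);o,M=st()
print(reds(f));
S=r.grab_frame("side")
cv2.imwrite("pics/e_side.png",cv2.resize(S["image"][160:300,200:400,::-1],None,fx=4,fy=4,interpolation=cv2.INTER_CUBIC))
```

```text
t 7.5 tcp [0.5854 0.197  0.1781] F [-0.1 -0.5 -0.6] M [-0.06 -0.04  0.02] w 0.0001 q [0.05, 0.49, -0.65, 1.7, 0.34, 1.05, -0.85]
x [ 0.989 -0.145  0.002] y [ 0.003  0.001 -1.   ] z [0.145 0.989 0.001]
[([277.13, 193.35], [251, 168, 53, 52, 2193]), ([419.33, 237.62], [394, 214, 51, 48, 1900])]
```

View pics/e_wrist.png

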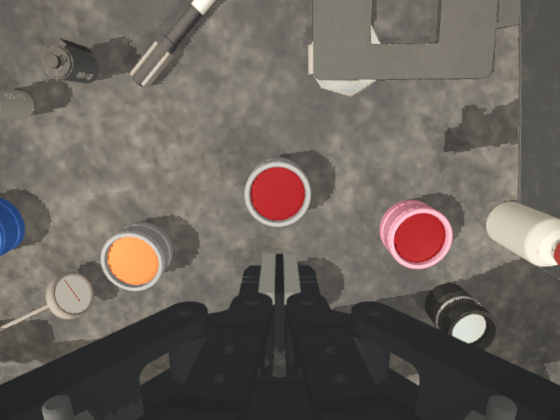

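View pics/e_side.png

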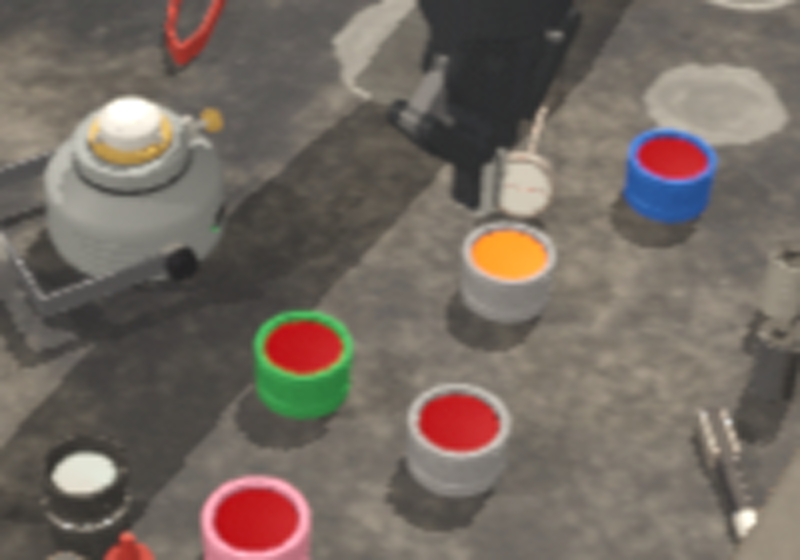

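Run:
```python
from h import *
f=r.grab_frame("wrist");o,M=st();p=o["tcp_pos"]
for d in(-.005,0,.014): print(d,proj(f,p+M[:,1]*d))
print("cell",[onz(f,c,.033) for c,s in reds(f)])
# where is the camera in the tool frame
T=f["cam_to_world"];print(M.T@(T[:3,3]-p),M.T@T[:3,2])
TT=r.grab_frame("top");SS=r.grab_frame("side");print(reds(TT),reds(SS));print(proj(TT,p+M[:,1]*.014),proj(SS,p+M[:,1]*.014))
cv2.imwrite("pics/f_top.png",cv2.resize(TT["image"][130:300,180:380,::-1],None,fx=3.5,fy=3.5,interpolation=cv2.INTER_CUBIC))
```

```text
t 7.6 tcp [0.5843 0.1962 0.1759] F [ 0.3  0.2 -0.4] M [-0.03  0.03  0.04] w 0.0002 q [0.05, 0.5, -0.65, 1.7, 0.34, 1.05, -0.85]
x [ 0.989 -0.145 -0.001] y [-0.001 -0.001 -1.   ] z [ 0.145  0.989 -0.001]
-0.005 [278.26804015 259.75262127]
0 [278.2821768  255.58974949]
0.014 [278.31789333 245.0809958 ]
cell [array([0.58505495, 0.19547268, 0.033     ]), array([0.70274934, 0.13808889, 0.033     ])]
[ 0.00022815 -0.1606661   0.06435944] [ 6.20397290e-04  9.65873229e-01 -2.59014520e-01]
[([235.93, 311.21], [228, 303, 17, 17, 224])] [([367.49, 199.05], [360, 195, 16, 9, 116]), ([275.37, 246.32], [267, 241, 18, 12, 177]), ([314.13, 265.09], [305, 259, 19, 13, 197]), ([263.44, 289.35], [254, 282, 20, 15, 243]), ([520.68, 353.22], [493, 315, 67, 56, 669])]
[236.46271942 193.12544404] [317.54516693 222.08434285]
```

View pics/f_top.png

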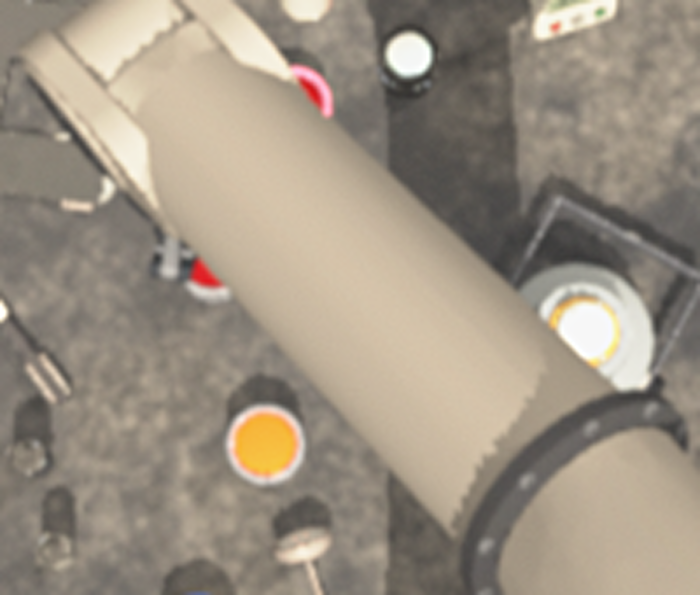

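Run:
```python
from h import *
o,M=st();p=o["tcp_pos"]
out=[]
for n in("side","wrist"):
    f=r.grab_frame(n);im=f["image"][:,:,::-1].copy()
    im=cv2.resize(im,None,fx=4,fy=4,interpolation=cv2.INTER_CUBIC)
    for d,c in((-.03,(255,0,0)),(-.005,(0,255,0)),(0,(0,255,255)),(.014,(255,0,255))):
        q=proj(f,p+M[:,1]*d)*4;cv2.circle(im,(int(q[0]),int(q[1])),4,c,-1)
    if n=="side": im=im[640:1160,1000:1560]
    else: im=im[860:1400,780:1460]
    cv2.imwrite(f"pics/g_{n}.png",im)
```

```text
t 7.7 tcp [0.5841 0.1962 0.1753] F [-0.8  0.1 -0.2] M [-0.02  0.06  0.03] w -0.0 q [0.05, 0.5, -0.65, 1.7, 0.34, 1.05, -0.85]
x [ 0.989 -0.145 -0.002] y [-0.002 -0.001 -1.   ] z [ 0.145  0.989 -0.001]
```

View pics/g_side.png

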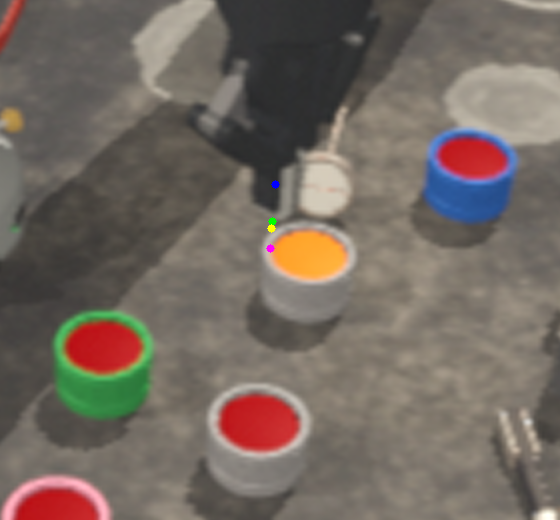

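View pics/g_wrist.png

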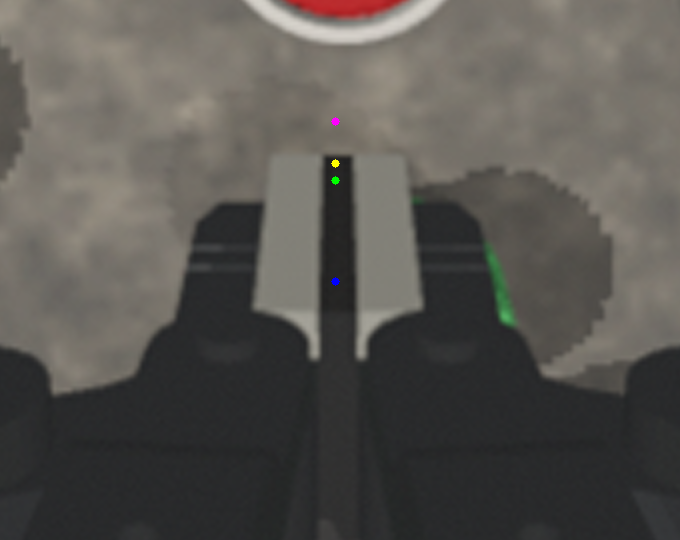

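Run:
```python
from h import *
o,M=st();p=o["tcp_pos"]
TT=r.grab_frame("top");S=r.grab_frame("side");W=r.grab_frame("wrist")
for z in(.16,.18,.2,.22,.25): q=onz(TT,(228.6,203),z);print(z,np.round(q,3),np.round(M.T@(q-p),3))
im=cv2.resize(TT["image"][180:230,200:270,::-1],None,fx=10,fy=10,interpolation=cv2.INTER_CUBIC)
for y in(0,-.03,.014):
  for z in(0,.011):
    q=(proj(TT,p+M@np.array([0,y,z]))-[200,180])*10;cv2.circle(im,(int(q[0]),int(q[1])),3,(0,255,255) if z else (255,0,0),-1)
cv2.imwrite("pics/h_top.png",im)
# wrist front tip row vs side tip
print("tri wrist/side", M.T@(tri([W,S],[(278.7,253.7),(318.3,213.5)])-p))
```

```text
t 7.8 tcp [0.5843 0.1964 0.1755] F [ 0.2 -0.8  0.9] M [-0.04  0.03  0.06] w -0.0003 q [0.05, 0.5, -0.65, 1.7, 0.34, 1.05, -0.85]
x [ 0.989 -0.145 -0.002] y [-0.002 -0.001 -1.   ] z [ 0.145  0.989 -0.001]
0.16 [0.561 0.214 0.16 ] [-0.026  0.016  0.014]
0.18 [0.557 0.212 0.18 ] [-0.03  -0.004  0.012]
0.2 [0.553 0.211 0.2  ] [-0.033 -0.024  0.01 ]
0.22 [0.549 0.209 0.22 ] [-0.037 -0.044  0.007]
0.25 [0.543 0.206 0.25 ] [-0.042 -0.074  0.004]
tri wrist/side [ 0.00053577 -0.0108037   0.00292331]
```

View pics/h_top.png

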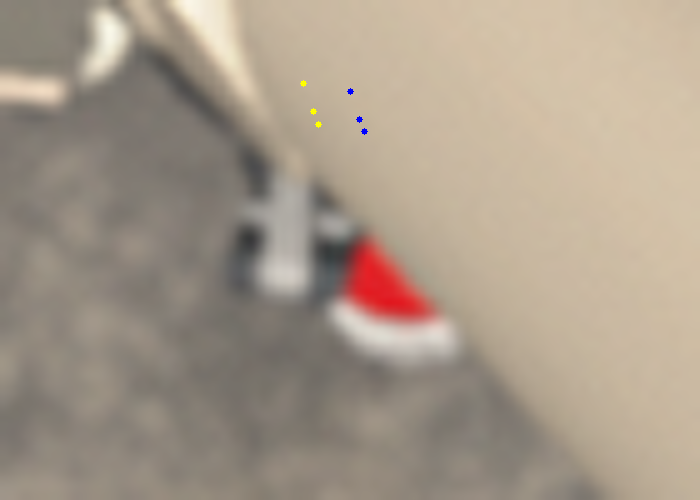

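Emit:
{"fn": "send_rows", "kwargs": {"plan": [[0,1.0,0.4,0,0.8],[0,3.0,0.4,0,0.8],[0,3.0,0,0,0.8],[0,3.0,0,0,0.8],[0,2.5,0,0,0.8],[0,0,0,0,0.8],[0,0,0,0,0.8]]}}

```text
clock: 8.82
tcp_pos: [0.5863, 0.2052, 0.0521]
orientation: [-1.567, 0.114, -0.115]
contact_force: [0.8, 0.5, 0.3]
grip_width: 0.0684
```

Run:
```python
from h import *
o,M=st()
W=r.grab_frame("wrist");S=r.grab_frame("side")
cv2.imwrite("pics/i_w.png",W["image"][:,:,::-1])
cv2.imwrite("pics/i_s.png",cv2.resize(S["image"][190:300,260:380,::-1],None,fx=5,fy=5,interpolation=cv2.INTER_CUBIC))
```

```text
t 8.82 tcp [0.5863 0.2052 0.0521] F [0.8 0.5 0.3] M [-0.01 -0.01 -0.01] w 0.0684 q [-0.02, 0.65, -0.58, 1.78, 0.45, 0.85, -0.95]
x [ 0.989 -0.145  0.001] y [ 0.001  0.001 -1.   ] z [0.145 0.989 0.001]
```

View pics/i_w.png

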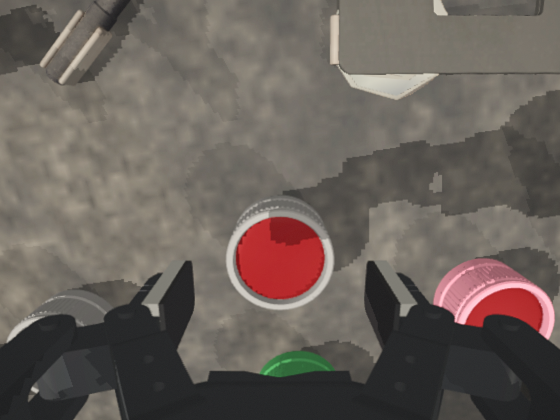

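View pics/i_s.png

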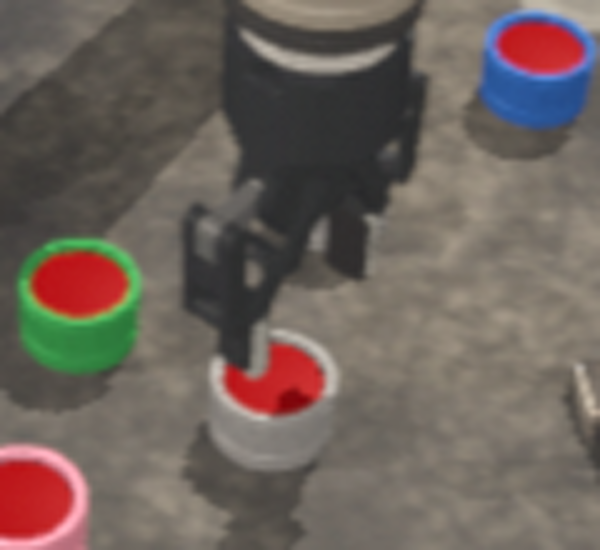

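Emit:
{"fn": "send_rows", "kwargs": {"plan": [[0,0.5,-0.3,0,0.8],[0,2.0,0,0,0.8],[0,1.5,0,0,0.8],[0,1.0,0,0,0.8],[0,0.3,0,0,0.8],[0,0,0,0,0.8]]}}

```text
clock: 9.68
tcp_pos: [0.5855, 0.2018, -0.0017]
orientation: [-1.568, 0.115, -0.114]
contact_force: [0.3, -0.2, 0.5]
grip_width: 0.0683
```

Run:
```python
from h import *
o,M=st()
W=r.grab_frame("wrist");S=r.grab_frame("side")
cv2.imwrite("pics/j_w.png",W["image"][:,:,::-1]);print(reds(W))
cv2.imwrite("pics/j_s.png",cv2.resize(S["image"][190:300,260:380,::-1],None,fx=5,fy=5,interpolation=cv2.INTER_CUBIC))
```

```text
t 9.68 tcp [ 0.5855  0.2018 -0.0017] F [ 0.3 -0.2  0.5] M [ 0.02 -0.02 -0.05] w 0.0683 q [-0.04, 0.72, -0.53, 1.81, 0.51, 0.76, -0.99]
x [ 0.989 -0.145 -0.   ] y [-0.  0. -1.] z [0.145 0.989 0.   ]
[([280.77, 301.58], [221, 249, 121, 107, 10133])]
```

View pics/j_w.png

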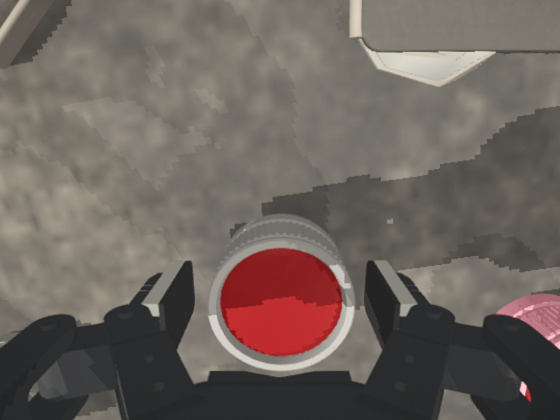

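View pics/j_s.png

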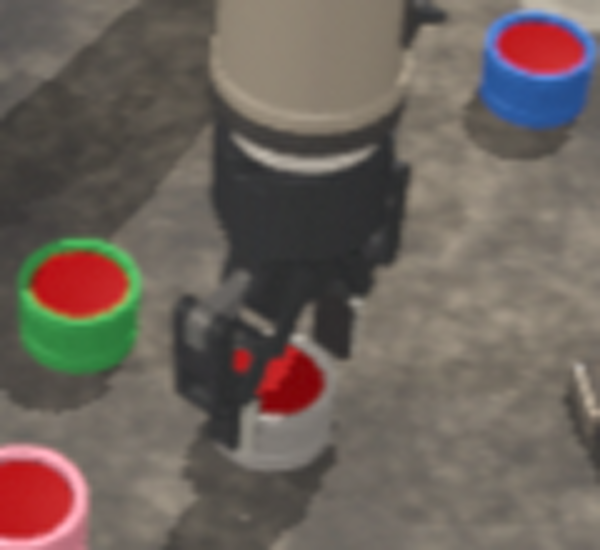

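Emit:
{"fn": "send_rows", "kwargs": {"plan": [[0,0.6,0,0,0.8],[0,0.6,0,0,0.8],[0,0,0,0,0.8]]}}

```text
clock: 10.15
tcp_pos: [0.585, 0.2013, -0.0142]
orientation: [-1.568, 0.115, -0.114]
contact_force: [-0.9, 0.4, 0.0]
grip_width: 0.0682
```

Emit:
{"fn": "send_rows", "kwargs": {"plan": [[0,0,0,0,0.7],[0,0,0,0,0.6],[0,0,0,0,0.4],[0,0,0,0,0],[0,0,0,0,0],[0,0,0,0,0]], "force": 60}}

```text
clock: 10.9
tcp_pos: [0.5859, 0.2019, -0.013]
orientation: [-1.567, 0.114, -0.115]
contact_force: [-0.7, 0.5, 5.1]
grip_width: 0.0542
```

Run:
```python
from h import *
o,M=st()
W=r.grab_frame("wrist");S=r.grab_frame("side")
cv2.imwrite("pics/k_w.png",W["image"][:,:,::-1]);print(reds(W))
cv2.imwrite("pics/k_s.png",cv2.resize(S["image"][190:300,260:380,::-1],None,fx=5,fy=5,interpolation=cv2.INTER_CUBIC))
```

```text
t 10.9 tcp [ 0.5859  0.2019 -0.013 ] F [-0.7  0.5  5.1] M [-0.02  0.31  0.02] w 0.0542 q [-0.05, 0.73, -0.52, 1.81, 0.52, 0.74, -1.0]
x [ 0.989 -0.145  0.001] y [ 0.001  0.    -1.   ] z [0.145 0.989 0.   ]
[([278.83, 316.9], [214, 261, 131, 114, 11723])]
```

View pics/k_w.png

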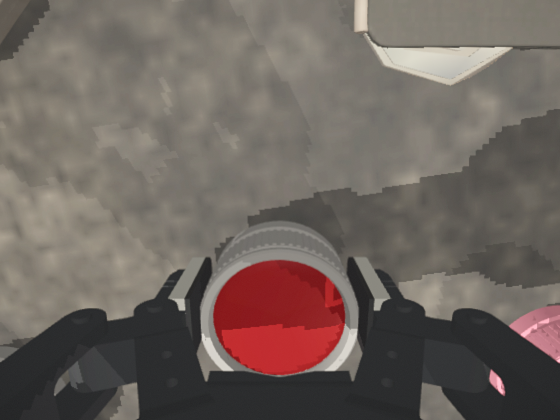

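View pics/k_s.png

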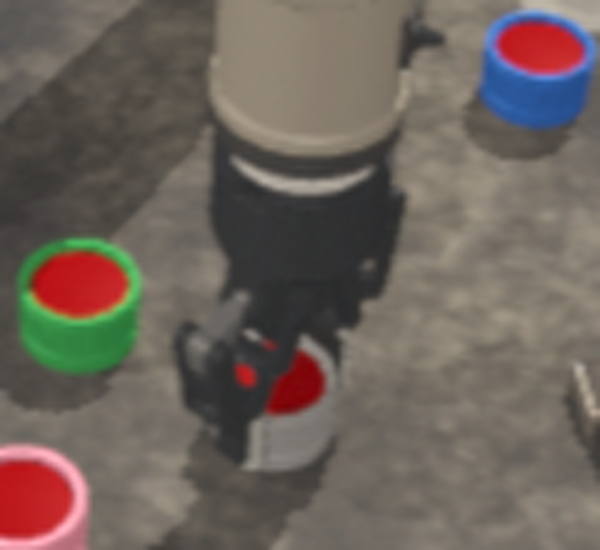

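Emit:
{"fn": "send_rows", "kwargs": {"plan": [[0,0,0,0,0.8],[0,0,0,0,0.8],[0,-0.5,0,0,0.8],[0,0,0,0,0.8],[0,0,0,0,0.7],[0,0,0,0,0.6],[0,0,0,0,0],[0,0,0,0,0],[0,0,0,0,0],[0,0,0,0,0]], "force": 60}}

```text
clock: 12.25
tcp_pos: [0.5857, 0.2017, -0.008]
orientation: [-1.568, 0.114, -0.115]
contact_force: [-0.4, -0.0, 6.4]
grip_width: 0.0543
```

Run:
```python
from h import *
o,M=st()
W=r.grab_frame("wrist");S=r.grab_frame("side");print(reds(W),[onz(W,c,.033) for c,s in reds(W)])
cv2.imwrite("pics/l_s.png",cv2.resize(S["image"][190:300,260:380,::-1],None,fx=5,fy=5,interpolation=cv2.INTER_CUBIC))
```

```text
t 12.25 tcp [ 0.5857  0.2017 -0.008 ] F [-0.4 -0.   6.4] M [-0.19  0.32  0.02] w 0.0543 q [-0.05, 0.72, -0.53, 1.81, 0.51, 0.75, -1.0]
x [ 0.989 -0.145  0.   ] y [ 0. -0. -1.] z [0.145 0.989 0.   ]
[([278.76, 308.92], [216, 254, 127, 111, 10999])] [array([0.58506107, 0.19782355, 0.033     ])]
```

View pics/l_s.png

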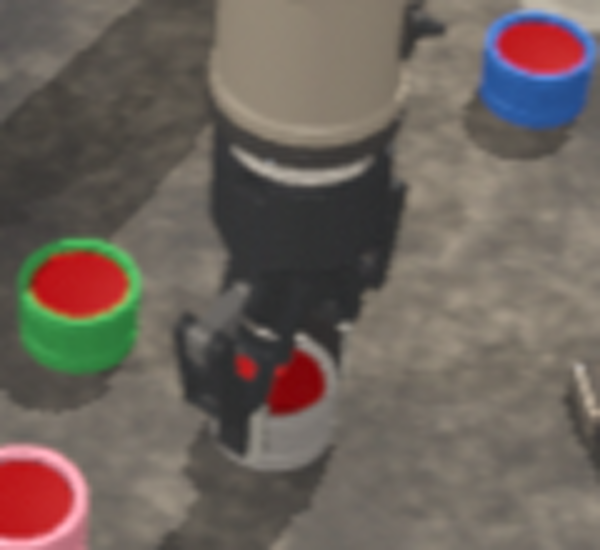

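Emit:
{"fn": "send_rows", "kwargs": {"plan": [[0,-1.0,0,0,0],[0,-2.0,0,0,0],[0,-3.0,0,0,0],[0,-4.0,0,0,0],[0,-4.0,0,0,0],[0,-3.0,0,0,0],[0,0,0,0,0]]}}

```text
clock: 13.22
tcp_pos: [0.5872, 0.2027, 0.1654]
orientation: [-1.565, 0.11, -0.119]
contact_force: [-0.3, 0.2, -1.1]
grip_width: 0.0541
```

Run:
```python
from h import *
o,M=st()
W=r.grab_frame("wrist");S=r.grab_frame("side");print(reds(W),reds(S))
cv2.imwrite("pics/m_w.png",W["image"][:,:,::-1])
cv2.imwrite("pics/m_s.png",cv2.resize(S["image"][150:290,240:400,::-1],None,fx=4,fy=4,interpolation=cv2.INTER_CUBIC))
```

```text
t 13.22 tcp [0.5872 0.2027 0.1654] F [-0.3  0.2 -1.1] M [-0.03  0.02  0.  ] w 0.0541 q [0.04, 0.51, -0.64, 1.71, 0.35, 1.03, -0.87]
x [ 0.989 -0.145  0.005] y [ 0.006  0.002 -1.   ] z [0.145 0.989 0.003]
[([424.93, 248.87], [399, 224, 53, 50, 2031]), ([278.87, 308.78], [216, 254, 127, 111, 11011])] [([367.49, 199.05], [360, 195, 16, 9, 116]), ([323.03, 208.41], [318, 202, 12, 13, 115]), ([275.33, 246.34], [267, 241, 18, 12, 176]), ([263.44, 289.35], [254, 282, 20, 15, 243]), ([520.57, 353.2], [493, 315, 67, 56, 665])]
```

View pics/m_w.png

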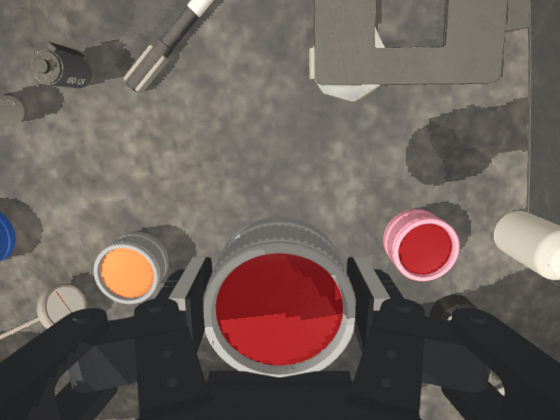

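View pics/m_s.png

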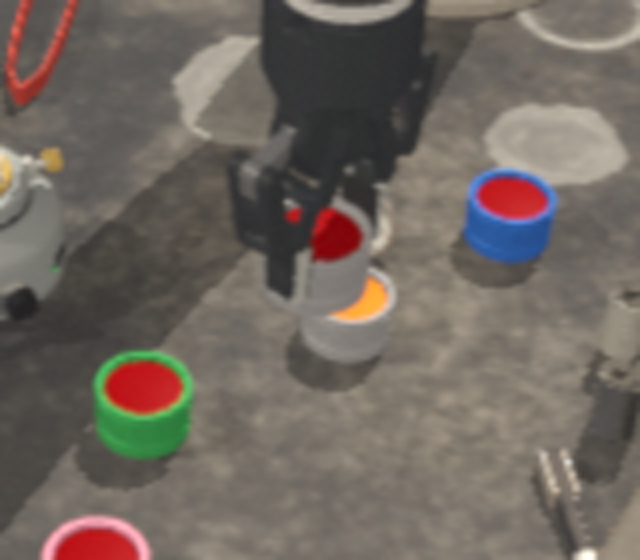

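Emit:
{"fn": "send_rows", "kwargs": {"plan": [[-0.1,0,-1.5,0,0],[-0.2,0,-3,0,0],[-0.2,0,-3.5,0,0],[-0.2,0,-3.5,0,0],[-0.2,0,-3.5,0,0],[-0.2,0,-3.5,0,0],[-0.2,0,-3.5,0,0],[-0.2,0,-3.5,0,0],[-0.2,0,-3.5,0,0],[-0.2,0,-3.5,0,0],[-0.1,0,-3,0,0],[0,0,-0.7,0,0]]}}

```text
clock: 14.82
tcp_pos: [0.5111, -0.1567, 0.1603]
orientation: [-1.568, 0.12, -0.116]
contact_force: [-0.4, -0.2, -1.1]
grip_width: 0.0543
```

Run:
```python
from h import *
o,M=st()
W=r.grab_frame("wrist");T=r.grab_frame("top");S=r.grab_frame("side");print(reds(W))
cv2.imwrite("pics/n_w.png",W["image"][:,:,::-1])
cv2.imwrite("pics/n_t.png",cv2.resize(T["image"][180:270,290:410,::-1],None,fx=6,fy=6,interpolation=cv2.INTER_CUBIC))
cv2.imwrite("pics/n_s.png",cv2.resize(S["image"][130:260,150:310,::-1],None,fx=4,fy=4,interpolation=cv2.INTER_CUBIC))
```

```text
t 14.82 tcp [ 0.5111 -0.1567  0.1603] F [-0.4 -0.2 -1.1] M [0.05 0.05 0.04] w 0.0543 q [0.66, 0.37, -0.59, 1.91, 0.25, 0.94, -0.2]
x [ 0.989 -0.15  -0.003] y [-0.003 -0.    -1.   ] z [ 0.15   0.989 -0.001]
[([278.85, 308.76], [216, 254, 127, 111, 10996])]
```

View pics/n_w.png

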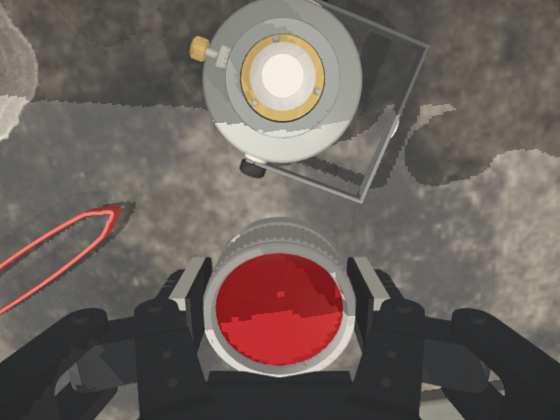

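View pics/n_t.png

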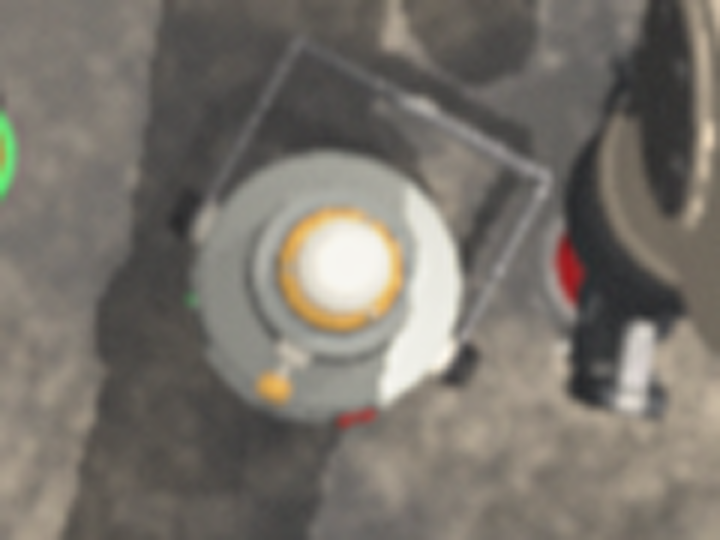

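View pics/n_s.png

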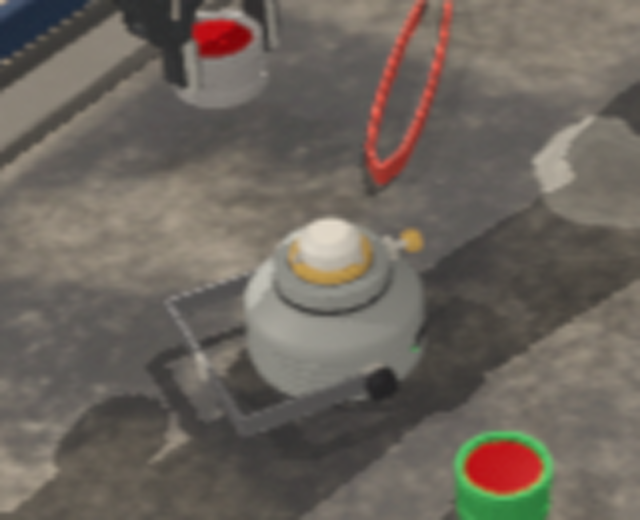

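Run:
```python
from h import *
from scipy.optimize import least_squares
o,M=st();p=o["tcp_pos"]
W=r.grab_frame("wrist");T=r.grab_frame("top")
def ring(f,box):
    x0,y0,x1,y1=box
    h=cv2.cvtColor(f["image"],cv2.COLOR_RGB2HSV)[y0:y1,x0:x1]
    m=((h[...,0]>10)&(h[...,0]<28)&(h[...,1]>110)).astype(np.uint8)
    n,l,s,c=cv2.connectedComponentsWithStats(m);i=1+np.argmax(s[1:,4]);m=(l==i).astype(np.uint8)
    hull=cv2.convexHull(cv2.findContours(m,0,2)[0][0])[:,0].astype(float)+[x0,y0]
    P=np.array([onz(f,q,.084)[:2] for q in hull])
    g=lambda v:np.hypot(*(P-v[:2]).T)-v[2]
    s=least_squares(g,[*P.mean(0),.025],loss="soft_l1",f_scale=.0005);print("ring",s.x,"rms",np.sqrt(np.mean(g(s.x)**2)));return s.x
v=ring(W,(225,20,340,135));ring(T,(325,205,370,245))
for q in((276,39),(317,91),(254,103)):
    a=onz(W,q,.0905)[:2]-v[:2];print("pin",np.hypot(*a),np.degrees(np.arctan2(a[1],a[0])))
print("white",onz(W,(283,76),.099))
# held cell: ellipse fit of outer rim (grey) via glass contour
h=cv2.cvtColor(W["image"],cv2.COLOR_RGB2HSV);m=(((h[...,0]<8)|(h[...,0]>172))&(h[...,1]>150)).astype(np.uint8);m[:240]=0
c=max(cv2.findContours(m,0,1)[0],key=cv2.contourArea)[:,0].astype(float)
for zt in(.032,.034):
  P=np.array([M.T@(onz(W,q,p[2]+.008+zt)-p) for q in c])[:,[0,2]];P=P[P[:,1]>-.022]
  g=lambda v:np.hypot(*(P-v[:2]).T)-v[2]
  s=least_squares(g,[0,0,.02],loss="soft_l1",f_scale=.0005);print("cell in tool x,z,r",s.x)
```

```text
t 14.97 tcp [ 0.5127 -0.1531  0.161 ] F [ 0.  -0.4 -1.4] M [ 0.03  0.01 -0.02] w 0.0541 q [0.66, 0.37, -0.6, 1.91, 0.25, 0.94, -0.2]
x [ 0.989 -0.145 -0.001] y [-0.001  0.001 -1.   ] z [0.145 0.989 0.001]
ring [ 0.52510069 -0.07501379  0.02440223] rms 0.0017166949546492778
ring [ 0.52090834 -0.07033409  0.02061952] rms 0.0007766260476723737
pin 0.025900985998722034 87.93807942370246
pin 0.02163482035502276 -16.508296551880708
pin 0.018883016497954194 -156.45220596531465
white [ 0.52692864 -0.07060787  0.099     ]
cell in tool x,z,r [-9.46214854e-05 -5.68908202e-03  2.26107951e-02]
cell in tool x,z,r [-9.24893782e-05 -4.49428785e-03  2.22159900e-02]
```

Emit:
{"fn": "send_rows", "kwargs": {"plan": [[0,0,1.0,0,0],[0,0,2.0,0,0],[0.1,0,2.5,0,0],[0.1,0,2.0,0,0],[0,0,1.3,0,0],[0,1.0,0,0,0],[0,1.5,0,0,0],[0,1.5,0,0,0],[0,1.5,0,0,0],[0,0.5,0,0,0],[0,0,0,0,0]]}}

```text
clock: 16.45
tcp_pos: [0.5277, -0.0669, 0.1011]
orientation: [-1.568, 0.115, -0.114]
contact_force: [0.2, 1.2, -1.5]
grip_width: 0.0542
```

Run:
```python
from h import *
o,M=st()
for i in range(3): st()
W=r.grab_frame("wrist");T=r.grab_frame("top");S=r.grab_frame("side");st()
cv2.imwrite("pics/o_w.png",W["image"][:,:,::-1])
cv2.imwrite("pics/o_t.png",cv2.resize(T["image"][180:270,290:410,::-1],None,fx=6,fy=6,interpolation=cv2.INTER_CUBIC))
cv2.imwrite("pics/o_s.png",cv2.resize(S["image"][130:260,150:310,::-1],None,fx=4,fy=4,interpolation=cv2.INTER_CUBIC))
```

```text
t 16.45 tcp [ 0.5277 -0.0669  0.1011] F [ 0.2  1.2 -1.5] M [ 0.02 -0.02 -0.02] w 0.0542 q [0.48, 0.45, -0.59, 1.97, 0.34, 0.82, -0.44]
x [ 0.989 -0.145 -0.001] y [-0.001  0.    -1.   ] z [0.145 0.989 0.   ]
t 16.45 tcp [ 0.5277 -0.0669  0.1011] F [ 0.2  1.2 -1.5] M [ 0.02 -0.02 -0.02] w 0.0542 q [0.48, 0.45, -0.59, 1.97, 0.34, 0.82, -0.44]
x [ 0.989 -0.145 -0.001] y [-0.001  0.    -1.   ] z [0.145 0.989 0.   ]
t 16.45 tcp [ 0.5277 -0.0669  0.1011] F [ 0.2  1.2 -1.5] M [ 0.02 -0.02 -0.02] w 0.0542 q [0.48, 0.45, -0.59, 1.97, 0.34, 0.82, -0.44]
x [ 0.989 -0.145 -0.001] y [-0.001  0.    -1.   ] z [0.145 0.989 0.   ]
t 16.45 tcp [ 0.5277 -0.0669  0.1011] F [ 0.2  1.2 -1.5] M [ 0.02 -0.02 -0.02] w 0.0542 q [0.48, 0.45, -0.59, 1.97, 0.34, 0.82, -0.44]
x [ 0.989 -0.145 -0.001] y [-0.001  0.    -1.   ] z [0.145 0.989 0.   ]
t 16.6 tcp [ 0.5284 -0.0668  0.102 ] F [-0.6 -0.1 -1. ] M [ 0.02 -0.01 -0.01] w 0.0539 q [0.48, 0.45, -0.59, 1.97, 0.34, 0.82, -0.44]
x [ 0.989 -0.145  0.001] y [ 0.001 -0.    -1.   ] z [0.145 0.989 0.   ]
```

View pics/o_w.png

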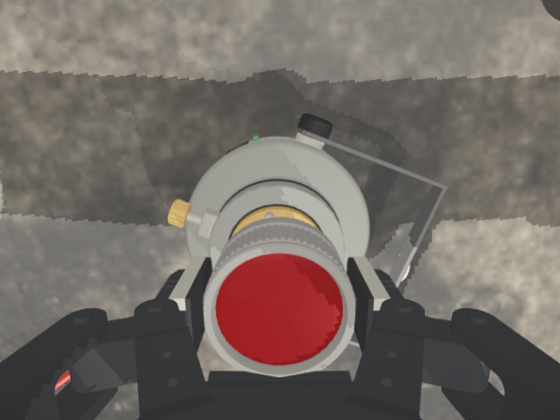

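View pics/o_s.png

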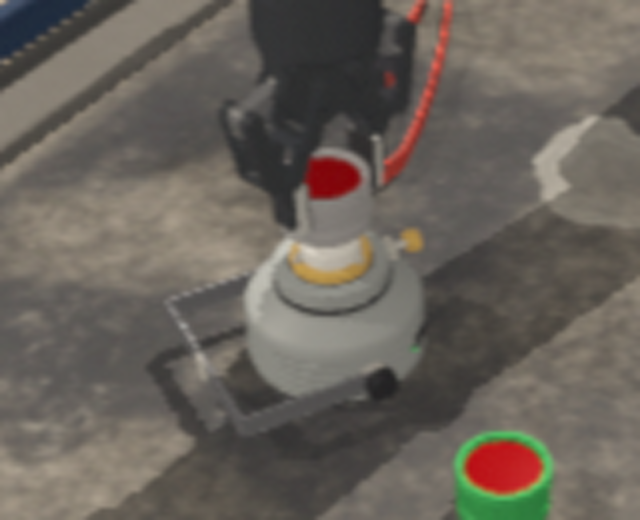

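Emit:
{"fn": "send_rows", "kwargs": {"plan": [[0,0.6,0,0,0],[0,0.5,0,0,0],[0,0.3,0,0,0],[0,0,0,0,0]]}}

```text
clock: 17.1
tcp_pos: [0.5277, -0.0668, 0.0872]
orientation: [-1.568, 0.115, -0.114]
contact_force: [0.5, -0.8, -0.8]
grip_width: 0.0547
```

Emit:
{"fn": "send_rows", "kwargs": {"plan": [[0,0.3,0,0,0],[0,0.2,0,0,0],[0,0,0,0,0]]}}

```text
clock: 17.48
tcp_pos: [0.5279, -0.0669, 0.0824]
orientation: [-1.568, 0.115, -0.114]
contact_force: [0.5, 0.4, -0.4]
grip_width: 0.0541
```

Emit:
{"fn": "send_rows", "kwargs": {"plan": [[0,0.2,0,0,0],[0,0,0,0,0]]}}

```text
clock: 17.73
tcp_pos: [0.528, -0.0669, 0.0806]
orientation: [-1.568, 0.115, -0.115]
contact_force: [-0.4, 0.3, 2.5]
grip_width: 0.0539
```

Run:
```python
from h import *
W=r.grab_frame("wrist");S=r.grab_frame("side");st();print(reds(W)[-1])
cv2.imwrite("pics/p_w.png",W["image"][:,:,::-1])
cv2.imwrite("pics/p_s.png",cv2.resize(S["image"][140:240,180:290,::-1],None,fx=5,fy=5,interpolation=cv2.INTER_CUBIC))
```

```text
t 17.82 tcp [ 0.528  -0.0669  0.0807] F [-0.9  0.3  2.4] M [-0.06  0.28  0.03] w 0.0543 q [0.47, 0.48, -0.57, 1.98, 0.36, 0.78, -0.46]
x [ 0.989 -0.145  0.   ] y [ 0. -0. -1.] z [ 0.145  0.989 -0.   ]
([278.83, 308.85], [216, 254, 127, 111, 10991])
```

View pics/p_w.png

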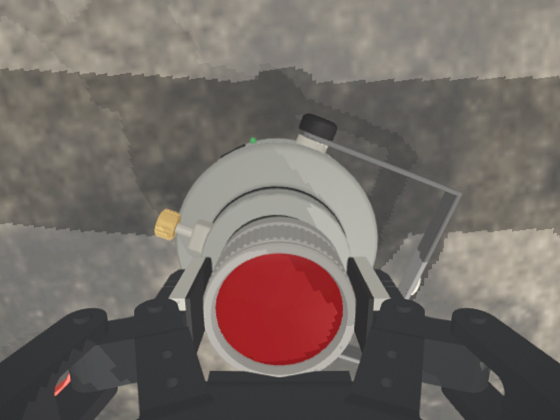

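View pics/p_s.png

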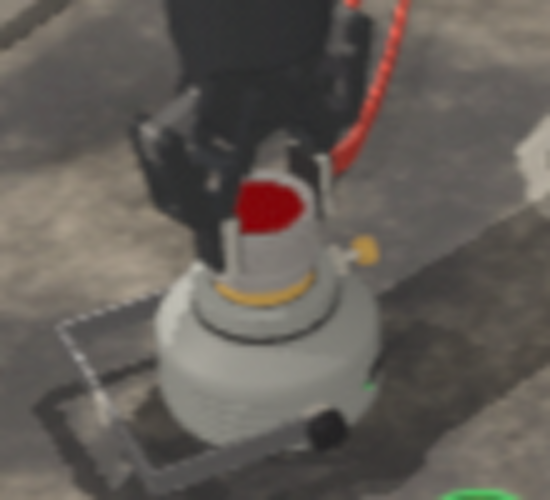

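Emit:
{"fn": "send_rows", "kwargs": {"plan": [[0,0.2,0,0,0],[0.04,0.05,0,5,0],[0.04,0,0,5,0],[0,0,0,0,0]]}}

```text
clock: 18.32
tcp_pos: [0.5289, -0.0673, 0.0782]
orientation: [-1.557, 0.251, -0.251]
contact_force: [-0.1, -0.6, 3.8]
grip_width: 0.0543
```

```bash
python3 -c "
from h import *
st()"
```

```text
t 18.32 tcp [ 0.5289 -0.0673  0.0782] F [-0.1 -0.6  3.8] M [-0.28  0.25 -0.05] w 0.0543 q [0.43, 0.47, -0.53, 1.98, 0.34, 0.77, -0.61]
x [ 0.949 -0.314  0.001] y [ 0.    -0.001 -1.   ] z [ 0.314  0.949 -0.   ]
```

Emit:
{"fn": "send_rows", "kwargs": {"plan": [[0.04,0,0,5,0],[0.04,0,0,5,0],[0.04,0,0,5,0]]}}

```text
clock: 18.7
tcp_pos: [0.5301, -0.0677, 0.0782]
orientation: [-1.522, 0.456, -0.457]
contact_force: [-0.4, -2.0, 3.5]
grip_width: 0.0539
```

Emit:
{"fn": "send_rows", "kwargs": {"plan": [[0.04,0,0,5,0],[0.04,0,0,5,0],[0.04,0,0,5,0]]}}

```text
clock: 19.08
tcp_pos: [0.5312, -0.0684, 0.0782]
orientation: [-1.468, 0.659, -0.66]
contact_force: [-0.3, -0.8, 2.9]
grip_width: 0.0542
```

Run:
```python
from h import *
W=r.grab_frame("wrist");st();print(reds(W)[-1])
```

```text
t 19.12 tcp [ 0.5312 -0.0684  0.0782] F [-0.9 -0.9  3.9] M [-0.23  0.22 -0.07] w 0.0541 q [0.34, 0.46, -0.41, 1.98, 0.26, 0.75, -1.07]
x [ 0.661 -0.75   0.001] y [ 0.001 -0.    -1.   ] z [0.75  0.661 0.   ]
([278.88, 308.92], [216, 254, 126, 111, 10994])
```

Emit:
{"fn": "send_rows", "kwargs": {"plan": [[0.04,0,0,5,0],[0.04,0,0,5,0],[0.04,0,0,5,0]]}}

```text
clock: 19.5
tcp_pos: [0.532, -0.0694, 0.0782]
orientation: [-1.394, 0.859, -0.861]
contact_force: [-1.0, -1.9, 3.6]
grip_width: 0.0542
```

Emit:
{"fn": "send_rows", "kwargs": {"plan": [[0.04,0,0,5,0],[0.04,0,0,5,0],[0.04,0,0,5,0]]}}

```text
clock: 19.88
tcp_pos: [0.5323, -0.0704, 0.0781]
orientation: [-1.298, 1.057, -1.058]
contact_force: [0.3, -0.2, 4.2]
grip_width: 0.054
```

Emit:
{"fn": "send_rows", "kwargs": {"plan": [[0.04,0,0,5,0],[0.04,0,0,5,0],[0.04,0,0,5,0]]}}

```text
clock: 20.25
tcp_pos: [0.5321, -0.0719, 0.0779]
orientation: [-1.181, 1.252, -1.253]
contact_force: [-0.0, -1.3, -1.0]
grip_width: 0.0542
```

Run:
```python
from h import *
W=r.grab_frame("wrist");st();print(reds(W)[-1])
```

```text
t 20.3 tcp [ 0.5318 -0.072   0.0777] F [-0.8 -2.4 -0.4] M [-0.4   0.18 -0.04] w 0.0542 q [0.19, 0.44, -0.22, 1.99, 0.14, 0.73, -1.74]
x [-0.062 -0.998  0.   ] y [-0. -0. -1.] z [ 0.998 -0.062 -0.   ]
([275.86, 304.45], [216, 255, 127, 110, 9486])
```

Emit:
{"fn": "send_rows", "kwargs": {"plan": [[0,0.2,0,0,0],[0,0.2,0,0,0],[0,0,0,0,0]]}}

```text
clock: 20.68
tcp_pos: [0.5315, -0.0718, 0.0737]
orientation: [-1.182, 1.252, -1.251]
contact_force: [-2.6, -2.6, 2.9]
grip_width: 0.054
```

Emit:
{"fn": "send_rows", "kwargs": {"plan": [[0,0.15,0,0,0],[0,0.1,0,0,0],[0,0,0,0,0]]}}

```text
clock: 21.05
tcp_pos: [0.5316, -0.0719, 0.0714]
orientation: [-1.182, 1.253, -1.252]
contact_force: [-3.8, -2.4, 3.9]
grip_width: 0.0544
```

Run:
```python
from h import *
W=r.grab_frame("wrist");S=r.grab_frame("side");st();print(reds(W)[-1])
cv2.imwrite("pics/q_w.png",W["image"][:,:,::-1])
cv2.imwrite("pics/q_s.png",cv2.resize(S["image"][140:240,180:290,::-1],None,fx=5,fy=5,interpolation=cv2.INTER_CUBIC))
```

```text
t 21.15 tcp [ 0.5316 -0.0718  0.0715] F [-3.8 -4.   4.2] M [-0.72  0.9  -0.05] w 0.0542 q [0.19, 0.45, -0.22, 1.99, 0.14, 0.72, -1.74]
x [-0.058 -0.998  0.   ] y [-0.001 -0.    -1.   ] z [ 0.998 -0.058 -0.001]
([275.87, 304.39], [216, 255, 127, 110, 9467])
```

View pics/q_s.png

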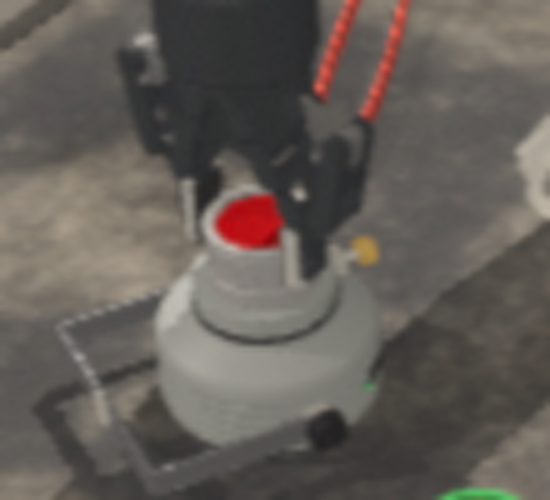

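View pics/q_w.png

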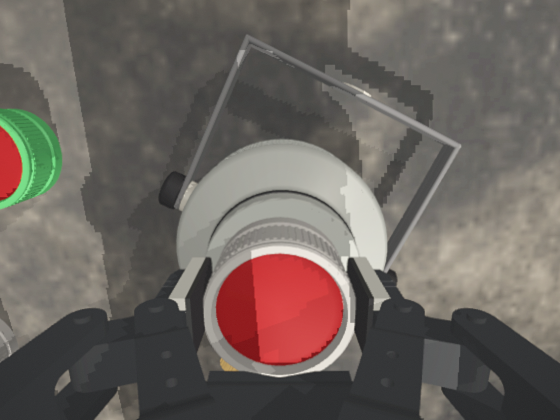

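Emit:
{"fn": "send_rows", "kwargs": {"plan": [[0.05,0,-0.05,0,0],[0,0.1,0,0,0],[0,0.05,0,0,0],[0,0,0,0,0]]}}

```text
clock: 21.65
tcp_pos: [0.5316, -0.0718, 0.07]
orientation: [-1.181, 1.252, -1.252]
contact_force: [-2.4, -2.0, 4.6]
grip_width: 0.0545
```

Emit:
{"fn": "send_rows", "kwargs": {"plan": [[0,0.05,0,0,0],[0,0.05,0,0,0],[0,0,0,0,0]]}}

```text
clock: 22.02
tcp_pos: [0.5316, -0.0719, 0.0699]
orientation: [-1.181, 1.252, -1.252]
contact_force: [-6.9, -1.9, 12.6]
grip_width: 0.0539
```

```bash
python3 -c "
from h import *
st()"
```

```text
t 22.02 tcp [ 0.5316 -0.0719  0.0699] F [-6.9 -1.9 12.6] M [-0.26  1.46  0.04] w 0.0539 q [0.19, 0.45, -0.22, 2.0, 0.14, 0.71, -1.74]
x [-0.058 -0.998  0.   ] y [ 0. -0. -1.] z [ 0.998 -0.058  0.   ]
```

Emit:
{"fn": "send_rows", "kwargs": {"plan": [[0,0,-0.05,0,0],[0,0.03,0,0,0],[0,0,0,0,0],[0,0,0,0,0]]}}

```text
clock: 22.52
tcp_pos: [0.5316, -0.0719, 0.0699]
orientation: [-1.18, 1.251, -1.253]
contact_force: [-5.4, -3.0, 14.5]
grip_width: 0.0544
```

Run:
```python
from h import *
W=r.grab_frame("wrist");S=r.grab_frame("side");T=r.grab_frame("top");st();print(reds(W)[-1])
for n,t in(("top","amber_cell"),("top","loupe"),("top","stop_clock"),("top","cassette_2")): print(t,[np.round(d["rect"]).tolist() for d in r.recognise(n,t)[:2]])
a=cv2.resize(S["image"][150:230,180:280,::-1],None,fx=6,fy=6,interpolation=cv2.INTER_CUBIC)
cv2.imwrite("pics/r_s.png",a);cv2.imwrite("pics/r_t.png",T["image"][:,:,::-1])
```

```text
t 22.68 tcp [ 0.5316 -0.0718  0.0699] F [-5.9 -1.5 15.8] M [-0.34  1.35 -0.  ] w 0.0539 q [0.19, 0.45, -0.22, 2.0, 0.14, 0.71, -1.74]
x [-0.058 -0.998  0.   ] y [ 0.001 -0.    -1.   ] z [ 0.998 -0.058  0.001]
([275.73, 304.49], [216, 255, 127, 110, 9443])
amber_cell [[247.0, 246.0, 266.0, 271.0]]
loupe [[288.0, 135.0, 307.0, 160.0]]
stop_clock [[333.0, 116.0, 356.0, 139.0], [288.0, 138.0, 304.0, 159.0]]
cassette_2 [[184.0, 260.0, 196.0, 267.0], [284.0, 137.0, 304.0, 158.0]]
```

View pics/r_s.png

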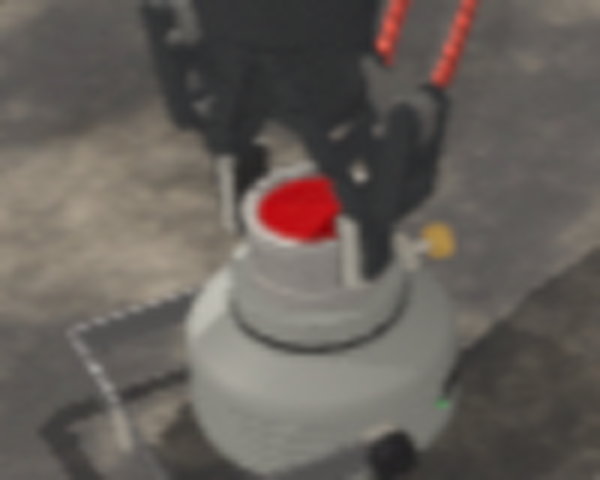

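View pics/r_t.png

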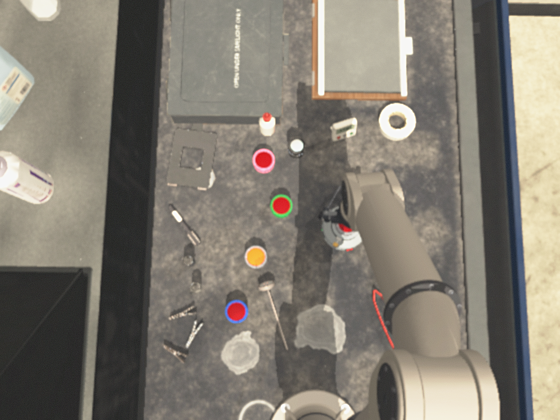

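Run:
```python
from h import *
st();print(r.hand_in());st()
```

```text
t 22.88 tcp [ 0.5316 -0.0719  0.0699] F [-5.9 -2.3 15.3] M [-0.36  1.34  0.  ] w 0.0542 q [0.19, 0.45, -0.22, 2.0, 0.14, 0.71, -1.74]
x [-0.058 -0.998  0.   ] y [ 0.001 -0.    -1.   ] z [ 0.998 -0.058  0.001]
the job is handed in; nothing more can be done
None
the job is handed in; nothing more can be done
```

The red cell is fitted on the lamp and was still being held pressed home when I handed the job in at 22.9 s. You can do up the clamp screw.

**Picking it:** I took the red-glass cell with the plain aluminium collar, at top-camera pixel (240, 203). The green, pink and blue look-alikes were left alone.

**Fitting it:** The cell first met the pin tips about where expected. I pressed it a few mm and turned it about 85°, and the push then fell from about 4 N to about -1 N as the pins entered the keyways. Pressing on, it stopped hard at the right height.

**Last checks:**
- **Height:** The tool stopped at z = 0.0699, which puts the underside within about 0.5 mm of the face.
- **Push:** The total downward push is about 16 N. By the spring figures, about 7 N of that is on the seat and the remaining 9–10 N on the face.
- **Grip:** It is set to 60 N, with the fingers 54 mm apart on the collar.
- **View:** The side view shows the collar on the face with no brass showing.
- **Other things:** The amber cell, timer, loupe and cassette are at their starting pixels to within about 4.

**What went wrong or disagreed:**
- **First grasp:** It missed. The fingertips were about 25 mm farther back than the tool data implied, so I measured the offset from the pictures and gripped again, lower.
- **Grip height:** I then re-gripped 5 mm higher so the fingers would clear the lamp's face.
- **Side load:** About 6 N remained after small centring shifts. I left it, because the cell sits inside the nose's 1.5 mm play.

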